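# Unlatch the filter bowl and run it back to its stop collar

## Task

Open the filter station so its cartridge can be changed: lift the red lever of the draw latch up past centre and on over to its open stop, so that its hook drops clear of the keeper, then push the filter bowl back along its rails until it just meets the red stop collar. Meet the collar gently, so that the collar is not shoved out of its setting, leave the lever standing open, and do not disturb the bottle, beaker and screwdriver round about.

Things in the scene. Friction and masses are not known exactly. Their poses are not given: they have to be found in the camera images.
- filter_stand: the fixed filter station on a 310 x 170 x 12 mm aluminium base plate. Origin on the bench under the lever's pivot; x runs along the rails from the white head to the blue filter bowl (roughly away from the robot), y to the left, z up. The plate spans x = -62 to 248 mm, y = -85 to 85 mm; the head x = -50 to 28 mm, y = -45 to 45 mm, up to z = 93 mm.
- lever_pivot (a point): the pivot axis of the latch lever (along the station's y), 130 mm over the bench
- lever_end (a point): centre of the round red cross bar (12 mm diameter, 48 mm long along y) at the free end of the latch lever, 95 mm from the pivot. Shut, the lever lies level, pointing to the station's -x; its red plate is 34 mm wide, 5 mm thick, its underside 131 mm over the bench. Its last 45 mm stand out beyond the white head, with nothing beneath down to the base plate.
- latch_lever (a joint): lever angle: 0 shut and level, grows as its end is lifted up and over toward the bowl; 1.57 upright, 2.1 at its open stop. A sprung hook resists with 6 to 9 N at the lever's end (most near 0.2) until it passes centre at about 0.75; then the spring throws it on to about 1.85, where the hook may still hang on the keeper; pushed on past 2.0 the hook drops. Beyond 1.8 it stays where left.
- hook_bar (a point): centre of the steel cross bar (8 mm diameter, along y) at the far end of the draw hook, which hangs on the lever. Latched, it bears up behind the keeper lip of the filter bowl, 129 mm over the bench; once the lever is fully open it drops by its own weight to about 107 mm, below the lip.
- keeper_lip (a point): middle of the lower edge of the steel keeper lip on the filter bowl, 119.5 mm over the bench; it moves with the bowl. Pushing on the keeper is not needed.
- filter_bowl (a joint): travel of the filter bowl and its carriage along the rails: 0 m against the head, grows along the station's +x. It slides with about 3 N of friction, but only once the hook is off.
- handle_face (a point): centre of the near face (facing the station's -x) of the orange upright handle fixed on the left of the filter bowl's carriage: 40 mm wide along y, 12 mm thick, from 42 to 122 mm over the bench; this point is 95 mm over the bench. Nothing stands within 40 mm before it above 50 mm over the bench. Push here toward +x.
- bearing_rear (a point): the point of the carriage (rear face of its right black bearing block) that meets the stop collar
- collar_front (a point): centre of the near face of the red stop collar (30 mm diameter, 14 mm long) clamped on the right-hand rail, 30 to 60 mm beyond bearing_rear at the start; it slips along the rail if pushed with more than about 18 N
- reagent_b_mid (a point): bystander: clear glass bottle with glass stopper, 61 mm diameter, 123 mm high; its centre half-way up
- beaker_100_mid (a point): bystander: glass beaker, 55 mm diameter, 70 mm high; its centre half-way up
- screwdriver_mid (a point): bystander: screwdriver with yellow handle, 149 mm long, lying down; its centre

How it is judged:
On the way:
1. the latch lever stands open past centre and the hook has dropped below the keeper lip, with the bowl still at the head (value of joint latch_lever above 1.75 rad and z of hook_bar in the frame of keeper_lip below -0.005 m and value of joint filter_bowl below 0.015 m), for 0.2 s.
At the end, for the whole second after the job is handed in: The lever stands open (beyond 1.75 rad), the hook bar hangs at least 5 mm below the lower edge of the keeper lip, the carriage's right bearing block stands within 3 mm of the stop collar and at rest, and the collar is within 6 mm of where it was (value of joint latch_lever above 1.75 rad and z of hook_bar in the frame of keeper_lip below -0.005 m and x of bearing_rear in the frame of collar_front above -0.003 m and distance of collar_front from where it was at the start of the episode below 0.006 m and velocity of joint filter_bowl below 0.01 m/s); the robot touches nothing.
It fails at once if the stop collar is shoved along its rail by more than 6 mm (distance of collar_front from where it was at the start of the episode above 0.006 m).
It fails at once if the bottle, beaker or screwdriver is moved by more than 30 mm (distance of any of reagent_b_mid, beaker_100_mid, screwdriver_mid from where it was at the start of the episode above 0.03 m).
It also fails if it takes over 51 s, if anything falls off the work surface, if the arm or the gripper's body presses on something with over 40 N, if the wrist force passes 120 N, or if a joint passes its speed limit or range.

## Robot

A 6-joint arm with a two-finger parallel gripper is mounted at the origin on a cart in front of the work surface, level with it; the furniture and walls round the work are solid. World frame = base frame: x ahead of the robot, y to its left, z up, the work surface at z = 0. Lengths are in m, angles in rad, forces in N, time in s.
With the tool pointing down it reaches from about 0.35 to 0.975 m from the base axis. Payload 4.9 kg.
Tool frame: the origin (TCP) lies at the very end of the fingers, on their centre line; the grasp point (between the pads) lies 19 mm behind it; z points along the fingers, y is the line along which they close (so a half turn about z gives the same grasp; the last joint's range is limited). The gripper opens to 85 mm and grips with 20 to 120 N. Pads are 22 mm wide; open, the fingers measure 114 mm over their backs; the gripper's body (76 mm by 85 mm) begins 54 mm behind the grasp point. The pads swing forward as they close: fully open they stand 13 mm farther back than shut.
Start: joints at [1.181, 0.053, 1.613, -0, 1.476, -0.119], TCP at [0.167, 0.602, 0.193] pointing down, gripper open.
Joint ranges: [-3.01, 3.01], [-1.01, 2.22], [0.06, 2.58], [-1.02, 4.17], [0.09, 2.62], [-3.14, 3.14]. Speed limits (rad/s): [2.57, 2.57, 3.14, 3.14, 3.14, 3.14].

## Interface

Orientations are given as a unit quaternion [w, x, y, z].
In Python, from plant import manip gives the robot as it stands.
- The arm moves only by the tool move_arm, never from a script. Its argument "plan" is a list that holds one entry, the list of rows, each a list of 7 numbers: the shift along the tool's x, y, z as a fraction of full scale, then the turn, a rotation vector about the tool's x, y, z as a fraction of full scale, then the closure, from 0 (fully open) to 1 (shut). In form: [[[dx, dy, dz, wx, wy, wz, fingers], ...]]. A call has exactly 10 rows; each row shifts and turns the commanded pose from where the row before left it, along the tool's axes as they then stand; what a row does not reach is not made up. Full scale, the value 1, is 0.12 m for a shift and 0.15 rad for a turn. A row lasts 1/8 s, in which the tool goes at most 62.5 mm and 10.7 degrees, less where a joint would pass 70% of its speed; a pose out of reach is approached as far as the arm can. A call with a number of a shift or a turn outside -1 to 1 is refused whole. A call with a gripper value outside its range is refused whole. The fingers move at their own pace and stop on an object; the grip force is fixed at half the most. Time passes only in rows, so rows that do not move let the fingers close, or fill a call up. It gives the time, the measured TCP pose, the force, the opening and the grip force at its end, in the units of the state.
- manip.state(): the state, without advancing time (a new reading comes with each control period).
- manip.grab_frame(name): name is "scene" or "top" or "wrist"; returns a dict with "pixels" (420x560x3 uint8, blue, green, red), "depth" (420x560 float32, m along the optical axis (not along the pixel's ray), 0 where there is no reading), "vfov" (degrees; the focal length in pixels is half the picture's height over the tangent of half this angle, whatever the lens; pixels are square), "cx", "cy" (the principal point, pixels), "view" (4x4, takes a point from world to camera coordinates). Camera axes: x right, y down, z forward; pixel columns grow to the right and rows downward; lengths in m; the calibration is good to about 2 mm. A picture is of the moment at which its call begins.
- manip.job_done(): hands the job in; it is judged then, once.
The state is a dict: "time": time; "joint_pos": joint angles; "joint_vel": joint speeds; "joint_efforts": joint torques, N m; "tool_pos": TCP position; "tool_rot": TCP orientation; "contact_force": force on the tool from outside, world axes, zero at the start; "ft_torque": the same for the moment, N m; "gripper_width": opening from 0.0 (shut) to 1.0 (fully open); "grasp_force": force on a finger pad.
Only numpy, scipy, OpenCV 4.12 (cv2) and the standard library are available. Lean on these libraries where they do the work, as an engineer would, in place of code of your own. Each camera call takes 0.05 s, during which the arm holds its last target. There are 200 camera calls.

## Working session

There is one attempt and no reset: what is moved stays moved. The work goes in short steps, Python scripts to look and compute and a tool call to move; the robot and the scene stay as the last step left them, time stands still between calls to the robot, and variables do not carry over. Pictures are saved under pics/ and viewed, at most 10 in all, crops included, and the job is handed in when it is done.

Besides the shell and the picture viewer there is one more tool, called after "Request:" as name(argument=value, ...), one argument or row to a line, values as JSON. move_arm: Moves the arm, as the interface text tells. Its arguments: {"type":"object","properties":{"plan":{"type":"array"}},"required":["plan"]}

```bash
mkdir -p pics; cat > h.py <<'E'
import numpy as np, cv2
from plant import manip
def grab(n):
    f=manip.grab_frame(n); f['f']=f['pixels'].shape[0]/2/np.tan(np.radians(f['vfov'])/2); return f
def pts(f):
    d=f['depth']; v,u=np.indices(d.shape)
    c=np.stack([(u-f['cx'])/f['f']*d,(v-f['cy'])/f['f']*d,d,np.ones_like(d)],-1)
    return (c@np.linalg.inv(f['view']).T)[...,:3]
E
python3 - <<'E'
from h import *
out=[]
for n in ['scene','top']:
    f=grab(n); cv2.imwrite(f'pics/{n}0.png',f['pixels']); np.savez(f'{n}0.npz',P=pts(f),px=f['pixels'],view=f['view'],f=f['f'],c=[f['cx'],f['cy']])
    print(n,(f['depth']>0).mean(),np.linalg.inv(f['view'])[:3,3])
s=manip.state();print(s['time'],s['tool_pos'],s['tool_rot'])
E
```

```text
scene 0.9959481292517007 [ 0.13502076 -0.46436928  0.57627646]
top 0.9960416666666667 [0.47338913 0.13175311 0.93520308]
0.1 [0.16694596 0.60164011 0.19135454] [-2.44561481e-04  1.35000268e-01  9.90845123e-01 -9.00401756e-04]
```

View pics/scene0.png

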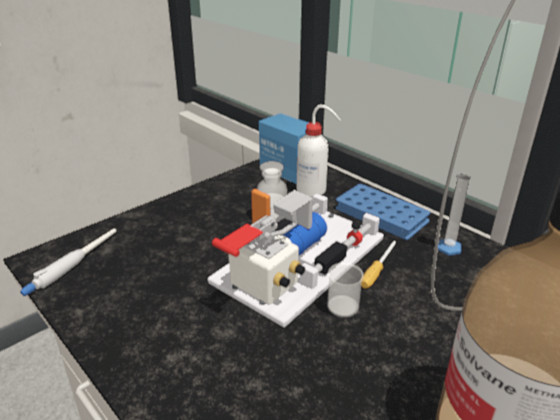

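View pics/top0.png

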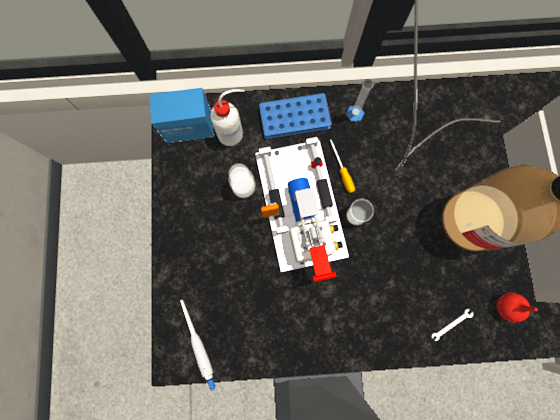

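The scene view shows the red lever at about (240,238), the orange handle at (262,207) and the collar at (355,237). In the top view they are at (320,262), (270,211) and (316,163). The bottle is left of the station at (242,181), the beaker is right at (360,212), and the screwdriver is at (343,165).

```bash
python3 - <<'E'
from h import *
for n in ['top','scene']:
    z=np.load(n+'0.npz');P=z['P'];hsv=cv2.cvtColor(z['px'],cv2.COLOR_BGR2HSV);H,S,V=cv2.split(hsv)
    red=((H<6)|(H>174))&(S>150)&(V>80); ora=(H>=7)&(H<=18)&(S>170)&(V>100)
    for nm,m in [('red',red),('ora',ora)]:
        k,l,st,c=cv2.connectedComponentsWithStats(m.astype(np.uint8))
        for i in range(1,k):
            if st[i,4]>12:
                q=P[l==i]; 
                if .3<np.median(q[:,0])<.95 and abs(np.median(q[:,1])-.13)<.25:
                    print(n,nm,c[i].round(),st[i,4],np.percentile(q,[3,50,97],axis=0).round(3).tolist())
    # lever & plate
    if n=='top':
        m=(S<40)&(V>150)&(P[...,2]>0.004)&(P[...,2]<0.02)&(P[...,0]>.35)&(P[...,0]<.9)
        k,l,st,c=cv2.connectedComponentsWithStats(m.astype(np.uint8))
        m=np.isin(l,[i for i in range(1,k) if st[i,4]>60]); q=P[m][:,:2].astype(np.float32)
        print('plate',cv2.minAreaRect(q),cv2.boxPoints(cv2.minAreaRect(q)).tolist())
        q=P[red&(P[...,2]>.11)&(P[...,2]<.16)][:,:2].astype(np.float32)
        print('lever',cv2.minAreaRect(q),cv2.boxPoints(cv2.minAreaRect(q)).tolist())
E
```

```text
top red [222. 108.] 183 [[0.857, 0.217, 0.001], [0.868, 0.23, 0.158], [0.969, 0.246, 0.163]]
top red [315. 164.] 42 [[0.759, 0.006, 0.031], [0.763, 0.024, 0.04], [0.772, 0.031, 0.058]]
top red [321. 264.] 598 [[0.483, 0.006, -0.001], [0.513, 0.041, 0.135], [0.55, 0.059, 0.139]]
top ora [269. 210.] 178 [[0.638, 0.121, 0.042], [0.641, 0.142, 0.11], [0.666, 0.159, 0.122]]
plate ((0.6155004501342773, 0.17827820777893066), (0.34490782022476196, 0.5087755918502808), 27.28792381286621) [[0.345611035823822, 0.32529258728027344], [0.5788654685020447, -0.12686337530612946], [0.8853898644447327, 0.03126382827758789], [0.65213543176651, 0.4834197759628296]]
lever ((0.5717915892601013, -0.036199867725372314), (0.8130585551261902, 0.25732284784317017), 57.82859420776367) [[0.24642686545848846, -0.311803936958313], [0.4642401337623596, -0.4488164782524109], [0.897156298160553, 0.23940420150756836], [0.679343044757843, 0.37641674280166626]]
scene red [314. 129.] 160 [[0.857, 0.214, 0.037], [0.866, 0.222, 0.155], [1.102, 0.448, 0.162]]
scene red [236. 239.] 760 [[0.483, 0.013, -0.001], [0.514, 0.039, 0.135], [0.64, 0.22, 0.139]]
scene red [356. 237.] 91 [[0.76, 0.001, 0.022], [0.764, 0.008, 0.038], [0.773, 0.024, 0.044]]
scene ora [259. 205.] 421 [[0.638, 0.12, 0.064], [0.642, 0.139, 0.098], [0.648, 0.156, 0.12]]
```

```bash
python3 - <<'E'
from h import *
z=np.load('top0.npz');P=z['P'];hsv=cv2.cvtColor(z['px'],cv2.COLOR_BGR2HSV);H,S,V=cv2.split(hsv)
v,u=np.indices(H.shape); R=(u>245)&(u<355)&(v>130)&(v<290)
def rect(m,nm):
    m=cv2.morphologyEx((m&R).astype(np.uint8),cv2.MORPH_OPEN,np.ones((2,2)))>0
    q=P[m];r=cv2.minAreaRect(q[:,:2].astype(np.float32)); print(nm,len(q),np.round(r[0],4),np.round(r[1],4),round(r[2],1),np.round(cv2.boxPoints(r),3).tolist(),np.median(q[:,2]).round(3))
red=((H<6)|(H>174))&(S>150)
rect((P[...,2]>.008)&(P[...,2]<.018),'plate')
rect(red&(P[...,2]>.125),'lever')
rect((H>=7)&(H<=18)&(S>170)&(P[...,2]>.115),'handle top')
rect((P[...,2]>.085)&(P[...,2]<.1)&(S<70)&(v>215),'head top')
rect(red&(P[...,2]>.02)&(P[...,2]<.06),'collar')
m=(P[...,2]>.025)&(P[...,2]<.06)&(u<258)&(u>225)&(v>155)&(v<205);print('bottle',np.median(P[m],0))
m=(P[...,2]>.02)&(u<378)&(u>345)&(v>195)&(v<228);print('beaker',P[m].min(0),P[m].max(0))
# dark block on right rail
m=(V<70)&(P[...,2]>.025)&(P[...,2]<.07)&(u>305)&(u<340)&(v>165)&(v<225);print('bearing',np.percentile(P[m],[2,50,98],axis=0).round(3))
E
python3 -c "
import cv2;a=cv2.imread('pics/scene0.png')[170:310,200:400];cv2.imwrite('pics/c1.png',cv2.resize(a,(800,560),interpolation=3))"
```

```text
plate 3452 [0.6811 0.0521] [0.3613 0.2595] 14.7 [[0.4729999899864197, 0.13199999928474426], [0.5389999747276306, -0.11900000274181366], [0.8889999985694885, -0.02800000086426735], [0.8230000138282776, 0.22300000488758087]] 0.011
lever 573 [0.5158 0.0305] [0.0719 0.0678] 7.9 [[0.47600001096725464, 0.05900000035762787], [0.48500001430511475, -0.00800000037997961], [0.5559999942779541, 0.0020000000949949026], [0.546999990940094, 0.0689999982714653]] 0.135
handle top 81 [0.5671 0.144 ] [0.0356 0.1857] 86.6 [[0.4729999899864197, 0.13199999928474426], [0.6589999794960022, 0.12099999934434891], [0.6610000133514404, 0.15600000321865082], [0.4749999940395355, 0.16699999570846558]] 0.119
head top 737 [0.5536 0.0769] [0.0942 0.17  ] 26.7 [[0.4729999899864197, 0.13199999928474426], [0.550000011920929, -0.019999999552965164], [0.6340000033378601, 0.02199999988079071], [0.5580000281333923, 0.17399999499320984]] 0.089
collar 35 [0.7616 0.0163] [0.0254 0.0111] 90.0 [[0.7559999823570251, 0.004000000189989805], [0.7670000195503235, 0.004000000189989805], [0.7670000195503235, 0.028999999165534973], [0.7559999823570251, 0.028999999165534973]] 0.038
bottle [0.70211501 0.19742963 0.04309495]
beaker [ 0.47338913 -0.09801629  0.02006488] [0.66212624 0.13175311 0.93520308]
bearing [[ 0.656 -0.006  0.039]
 [ 0.688  0.008  0.043]
 [ 0.721  0.021  0.046]]
```

View pics/c1.png

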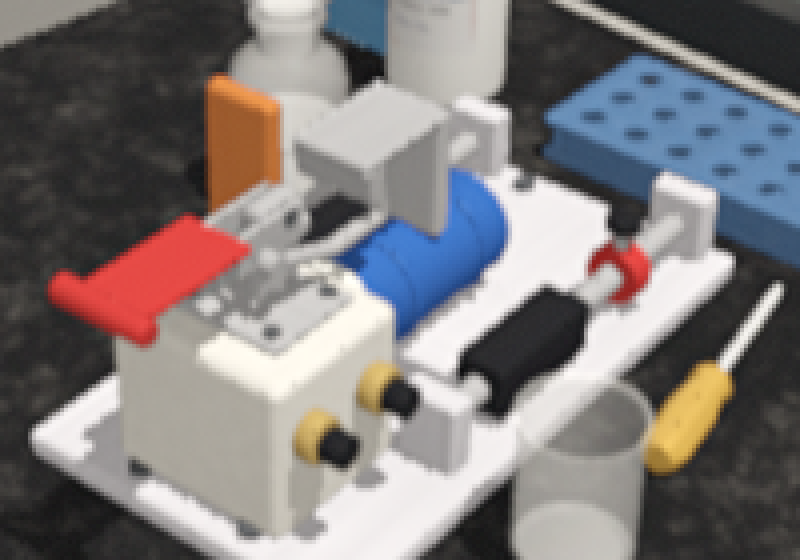

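The crop shows the lever bar on the near left, nothing beside it, the collar with its near face on the right rail, and the black bearing block in front of the collar. Pixels with no depth spoiled the fits, so I'll filter them out and refit.

```bash
python3 - <<'E'
from h import *
z=np.load('top0.npz');P=z['P'];hsv=cv2.cvtColor(z['px'],cv2.COLOR_BGR2HSV);H,S,V=cv2.split(hsv)
v,u=np.indices(H.shape); R=(u>245)&(u<355)&(v>130)&(v<290)&(P[...,2]<.3)
def rect(m,nm):
    m=cv2.morphologyEx((m&R).astype(np.uint8),cv2.MORPH_OPEN,np.ones((2,2)))
    k,l,st,c=cv2.connectedComponentsWithStats(m); m=l==1+np.argmax(st[1:,4]); q=P[m]
    r=cv2.minAreaRect(q[:,:2].astype(np.float32)); print(nm,len(q),np.round(r[0],4),np.round(r[1],4),round(r[2],1),np.round(cv2.boxPoints(r),3).tolist(),np.median(q[:,2]).round(3))
red=((H<6)|(H>174))&(S>150)
rect((P[...,2]>.006)&(P[...,2]<.018),'plate')
rect(red&(P[...,2]>.12),'lever')
rect((H>=7)&(H<=18)&(S>170)&(P[...,2]>.112),'handle top')
m=red&(P[...,2]>.12)&R;q=P[m];e=q[q[:,0]<.497];print('bar',e[:,1].min(),e[:,1].max(),e[:,0].min())
from scipy.spatial.transform import Rotation as Ro
E
```

```text
plate 1514 [0.6512 0.0747] [0.3548 0.1169] 0.4 [[0.4729999899864197, 0.13199999928474426], [0.4740000069141388, 0.014999999664723873], [0.8289999961853027, 0.017999999225139618], [0.828000009059906, 0.13500000536441803]] 0.011
lever 573 [0.5158 0.0305] [0.0719 0.0678] 7.9 [[0.47600001096725464, 0.05900000035762787], [0.48500001430511475, -0.00800000037997961], [0.5559999942779541, 0.0020000000949949026], [0.546999990940094, 0.0689999982714653]] 0.135
handle top 76 [0.5671 0.144 ] [0.0356 0.1857] 86.6 [[0.4729999899864197, 0.13199999928474426], [0.6589999794960022, 0.12099999934434891], [0.6610000133514404, 0.15600000321865082], [0.4749999940395355, 0.16699999570846558]] 0.119
bar 0.015459412082079821 0.061997941725756414 0.4800953819919748
```

```bash
python3 - <<'E'
from h import *
z=np.load('top0.npz');P=z['P'];hsv=cv2.cvtColor(z['px'],cv2.COLOR_BGR2HSV);H,S,V=cv2.split(hsv)
v,u=np.indices(H.shape); R=(u>245)&(u<355)&(v>130)&(v<290)&(P[...,2]<.3)
def rect(m,nm):
    m=m&R; k,l,st,c=cv2.connectedComponentsWithStats(m.astype(np.uint8)); m=l==1+np.argmax(st[1:,4]); q=P[m]
    r=cv2.minAreaRect(q[:,:2].astype(np.float32)); print(nm,len(q),np.round(r[0],4),np.round(r[1],4),round(r[2],1),np.round(cv2.boxPoints(r),3).tolist(),np.median(q[:,2]).round(3))
red=((H<6)|(H>174))&(S>150)
rect((P[...,2]>.005)&(P[...,2]<.11),'all')
rect(red&(P[...,2]>.12),'lever')
rect((H>=7)&(H<=18)&(S>170)&(P[...,2]>.112),'handle top')
q=P[(P[...,2]>.006)&(P[...,2]<.018)&R]; r=cv2.minAreaRect(q[:,:2].astype(np.float32)); print(r)
E
```

```text
all 7152 [0.6727 0.072 ] [0.3103 0.1847] 8.2 [[0.5059999823570251, 0.14100000262260437], [0.5320000052452087, -0.041999999433755875], [0.8389999866485596, 0.003000000026077032], [0.8130000233650208, 0.1860000044107437]] 0.017
lever 574 [0.5173 0.0426] [0.071  0.0471] 8.3 [[0.4790000021457672, 0.061000000685453415], [0.4860000014305115, 0.014000000432133675], [0.5559999942779541, 0.024000000208616257], [0.5490000247955322, 0.07100000232458115]] 0.135
handle top 83 [0.6451 0.1415] [0.0113 0.037 ] 6.4 [[0.6370000243186951, 0.1589999943971634], [0.6420000195503235, 0.12200000137090683], [0.652999997138977, 0.12399999797344208], [0.6489999890327454, 0.16099999845027924]] 0.12
((0.6927914619445801, 0.06165812909603119), (0.3469683527946472, 0.2688152492046356), 8.227335929870605)
```

```bash
cat >> h.py <<'E'
from scipy.spatial.transform import Rotation as Ro, Slerp
YAW=np.radians(8.2); PIV=np.array([.5825,.052,0])
def W(p): return PIV+Ro.from_euler('z',YAW).apply(p)     # station m -> world
def S(p): return Ro.from_euler('z',-YAW).apply(np.asarray(p)-PIV)
def tool(tilt):   # tool x = -station x when down, tilt forward deg
    return Ro.from_euler('z',YAW)*Ro.from_matrix(np.array([[-1,0,0],[0,1,0],[0,0,-1.]]))*Ro.from_euler('y',-tilt,degrees=True)
def cur():
    s=manip.state(); q=np.array(s['tool_rot']); return np.array(s['tool_pos']),Ro.from_quat(q[[1,2,3,0]]),s
def show():
    p,R,s=cur(); print('t',round(s['time'],2),'station',(S(p)*1e3).round(1),'z',R.apply([0,0,1]).round(3),'F',np.round(s['contact_force'],1),'grip',round(s['gripper_width'],2))
def rows(p,R,p1,R1,n):
    rv=(R.inv()*R1).as_rotvec(); out=[]
    for i in range(n):
        Ra=R*Ro.from_rotvec(rv*i/n); out.append(np.r_[Ra.inv().apply((p1-p)/n)/.12,rv/n/.15].round(3).tolist())
    return out
E
python3 - <<'E'
from h import *
p,R,s=cur(); show()
a=W([-.17,0,.24]); 
for r in rows(p,R,a,tool(0),10)+[0]+rows(a,tool(0),W([-.17,0,.167]),tool(45),6): print(r)
E
```

```text
t 0.1 station [-332.9  603.3  191.4] z [-0.001 -0.002 -1.   ] F [ 0.8 -0.8 -0.2] grip 1.0
[-0.326, -0.406, -0.04, -0.001, -0.0, -0.276]
[-0.309, -0.419, -0.04, -0.001, -0.0, -0.276]
[-0.292, -0.431, -0.04, -0.001, -0.0, -0.276]
[-0.274, -0.443, -0.04, -0.001, -0.0, -0.276]
[-0.255, -0.454, -0.04, -0.001, -0.0, -0.276]
[-0.236, -0.464, -0.04, -0.001, -0.0, -0.276]
[-0.217, -0.474, -0.04, -0.001, -0.0, -0.276]
[-0.197, -0.482, -0.04, -0.001, -0.0, -0.276]
[-0.177, -0.49, -0.04, -0.001, -0.0, -0.276]
[-0.156, -0.497, -0.04, -0.001, -0.0, -0.276]
0
[0.0, 0.0, 0.101, 0.0, -0.873, 0.0]
[0.013, -0.0, 0.101, 0.0, -0.873, 0.0]
[0.026, 0.0, 0.098, 0.0, -0.873, 0.0]
[0.039, -0.0, 0.094, 0.0, -0.873, 0.0]
[0.051, -0.0, 0.088, 0.0, -0.873, 0.0]
[0.062, -0.0, 0.08, 0.0, -0.873, 0.0]
```

Request:
move_arm(
  plan=[
    [[-0.33, -0.41, -0.04, 0, 0, -0.28, 1], [-0.31, -0.42, -0.04, 0, 0, -0.28, 1], [-0.29, -0.43, -0.04, 0, 0, -0.28, 1], [-0.27, -0.44, -0.04, 0, 0, -0.28, 1], [-0.26, -0.45, -0.04, 0, 0, -0.28, 1], [-0.24, -0.46, -0.04, 0, 0, -0.28, 1], [-0.22, -0.46, -0.04, 0, 0, -0.27, 1], [-0.2, -0.47, -0.04, 0, 0, -0.27, 1], [-0.18, -0.48, -0.04, 0, 0, -0.27, 1], [-0.16, -0.48, -0.04, 0, 0, -0.27, 1]],
  ],
)

```text
time: 1.35
tool_pos: [0.4174, 0.0349, 0.2403]
tool_rot: [0.0, -0.072, 0.997, 0.0]
contact_force: [0.7, 0.4, 1.1]
gripper_width: -0.003
grasp_force: 0.0
```

```bash
python3 - <<'E'
from h import *
p,R,s=cur(); show()
a=W([-.18,0,.18])
for r in rows(p,R,a,tool(45),9): print(r)
E
```

```text
t 1.35 station [-165.9    6.7  240.3] z [ 0.  0. -1.] F [0.7 0.4 1.1] grip -0.0
[0.013, -0.006, 0.056, 0.0, -0.581, 0.001]
[0.018, -0.006, 0.055, 0.0, -0.581, 0.001]
[0.023, -0.006, 0.053, 0.0, -0.581, 0.001]
[0.027, -0.006, 0.051, 0.0, -0.581, 0.001]
[0.031, -0.006, 0.048, 0.0, -0.581, 0.001]
[0.035, -0.006, 0.045, 0.0, -0.581, 0.001]
[0.039, -0.006, 0.042, 0.0, -0.581, 0.001]
[0.043, -0.006, 0.038, 0.0, -0.581, 0.001]
[0.046, -0.006, 0.034, 0.0, -0.581, 0.001]
```

Request:
move_arm(
  plan=[
    [[0.01, -0.006, 0.056, 0, -0.58, 0, 1], [0.02, -0.006, 0.055, 0, -0.58, 0, 1], [0.02, -0.006, 0.053, 0, -0.58, 0, 1], [0.03, -0.006, 0.05, 0, -0.58, 0, 1], [0.03, -0.006, 0.05, 0, -0.58, 0, 1], [0.035, -0.006, 0.045, 0, -0.58, 0, 1], [0.04, -0.006, 0.04, 0, -0.58, 0, 1], [0.04, -0.006, 0.04, 0, -0.58, 0, 1], [0.045, -0.006, 0.035, 0, -0.58, 0, 1], [0, 0, 0, 0, 0, 0, 1]],
  ],
)

```text
time: 2.6
tool_pos: [0.4755, 0.0294, 0.1727]
tool_rot: [0.359, -0.067, 0.931, 0.03]
contact_force: [-0.1, 0.7, 0.1]
gripper_width: -0.003
grasp_force: 0.0
```

```bash
python3 - <<'E'
from h import *
p,R,s=cur(); show(); print(np.round(s['joint_pos'],2))
f=grab('scene'); cv2.imwrite('pics/s2.png',cv2.resize(f['pixels'][100:310,100:380],(784,588),interpolation=3))
for r in rows(p,R,W([-.1,0,.097]),tool(45),8): print(r)
E
```

```text
t 2.6 station [-109.1   -7.1  172.7] z [ 0.663  0.104 -0.741] F [-0.1  0.7  0.1] grip -0.0
[-0.3  -1.01  2.52  0.36  0.98 -2.11]
[0.046, 0.007, 0.065, 0.007, -0.041, -0.002]
[0.046, 0.007, 0.065, 0.007, -0.041, -0.002]
[0.047, 0.007, 0.064, 0.007, -0.041, -0.002]
[0.047, 0.007, 0.064, 0.007, -0.041, -0.002]
[0.048, 0.007, 0.064, 0.007, -0.041, -0.002]
[0.048, 0.007, 0.063, 0.007, -0.041, -0.002]
[0.048, 0.007, 0.063, 0.007, -0.041, -0.002]
[0.049, 0.007, 0.063, 0.007, -0.041, -0.002]
```

View pics/s2.png

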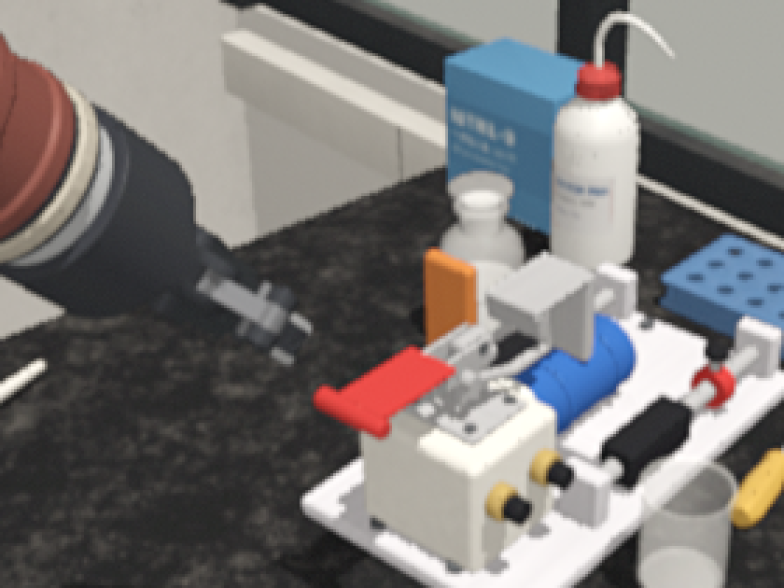

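The arm reached its joint limit tilting forward: the gripper is at left, above and behind the lever. I'll come in from the station's left with the tool horizontal instead, so the finger lies parallel to the bar and can push all the way round the arc.

```bash
cat >> h.py <<'E'
def side(t=90): return tool(0)*Ro.from_euler('x',t,degrees=True)   # tool z -> station -y
E
python3 - <<'E'
from h import *
p,R,s=cur()
print((R.inv()*side()).magnitude())
for r in rows(p,R,W([-.10,.13,.22]),side(),20): print(r)
E
```

```text
1.7086983205090203
[-0.015, 0.057, -0.011, 0.5, 0.193, -0.192]
[-0.016, 0.056, -0.016, 0.5, 0.193, -0.192]
[-0.018, 0.054, -0.02, 0.5, 0.193, -0.192]
[-0.018, 0.052, -0.025, 0.5, 0.193, -0.192]
[-0.019, 0.049, -0.029, 0.5, 0.193, -0.192]
[-0.02, 0.046, -0.033, 0.5, 0.193, -0.192]
[-0.02, 0.043, -0.037, 0.5, 0.193, -0.192]
[-0.02, 0.04, -0.041, 0.5, 0.193, -0.192]
[-0.02, 0.036, -0.044, 0.5, 0.193, -0.192]
[-0.019, 0.032, -0.047, 0.5, 0.193, -0.192]
[-0.019, 0.028, -0.05, 0.5, 0.193, -0.192]
[-0.018, 0.023, -0.053, 0.5, 0.193, -0.192]
[-0.017, 0.019, -0.055, 0.5, 0.193, -0.192]
[-0.016, 0.014, -0.056, 0.5, 0.193, -0.192]
[-0.015, 0.009, -0.058, 0.5, 0.193, -0.192]
[-0.013, 0.004, -0.059, 0.5, 0.193, -0.192]
[-0.011, -0.0, -0.059, 0.5, 0.193, -0.192]
[-0.01, -0.005, -0.059, 0.5, 0.193, -0.192]
[-0.008, -0.01, -0.059, 0.5, 0.193, -0.192]
[-0.006, -0.014, -0.058, 0.5, 0.193, -0.192]
```

Request:
move_arm(
  plan=[
    [[-0.02, 0.06, -0.01, 0.5, 0.19, -0.19, 1], [-0.02, 0.06, -0.02, 0.5, 0.19, -0.19, 1], [-0.02, 0.054, -0.02, 0.5, 0.19, -0.19, 1], [-0.02, 0.052, -0.025, 0.5, 0.19, -0.19, 1], [-0.02, 0.05, -0.03, 0.5, 0.19, -0.19, 1], [-0.02, 0.046, -0.033, 0.5, 0.19, -0.19, 1], [-0.02, 0.043, -0.037, 0.5, 0.19, -0.19, 1], [-0.02, 0.04, -0.041, 0.5, 0.19, -0.19, 1], [-0.02, 0.036, -0.044, 0.5, 0.19, -0.19, 1], [-0.02, 0.032, -0.047, 0.5, 0.19, -0.19, 1]],
  ],
)

```text
time: 3.9
tool_pos: [0.4731, 0.1003, 0.2021]
tool_rot: [0.23, -0.062, 0.897, -0.372]
contact_force: [0.1, -0.5, -0.7]
gripper_width: -0.002
grasp_force: 0.0
```

```bash
python3 - <<'E'
from h import *
p,R,s=cur(); show(); print(np.round(s['joint_pos'],2),(R.inv()*side()).magnitude())
for r in rows(p,R,W([-.10,.13,.20]),side(),10): print(r)
E
```

```text
t 3.9 station [-101.4   63.4  202.1] z [ 0.459 -0.638 -0.618] F [ 0.1 -0.5 -0.7] grip -0.0
[ 0.58 -0.3   2.13 -0.93  1.38 -0.91] 0.8562707814718784
[-0.009, 0.04, -0.037, 0.498, 0.195, -0.199]
[-0.009, 0.037, -0.04, 0.498, 0.195, -0.199]
[-0.009, 0.034, -0.043, 0.498, 0.195, -0.199]
[-0.008, 0.03, -0.046, 0.498, 0.195, -0.199]
[-0.008, 0.026, -0.048, 0.498, 0.195, -0.199]
[-0.007, 0.022, -0.05, 0.498, 0.195, -0.199]
[-0.006, 0.018, -0.052, 0.498, 0.195, -0.199]
[-0.005, 0.014, -0.053, 0.498, 0.195, -0.199]
[-0.004, 0.01, -0.054, 0.498, 0.195, -0.199]
[-0.003, 0.006, -0.055, 0.498, 0.195, -0.199]
```

```bash
cat > fk.py <<'E'
from h import *
from scipy.optimize import least_squares
lo=np.array([-3.01,-1.01,.06,-1.02,.09,-3.14])+.02; hi=np.array([3.01,2.22,2.58,4.17,2.62,3.14])-.02
Rz=lambda a:Ro.from_euler('z',a); Ry=lambda a:Ro.from_euler('y',a)
def frames(q):
    A=Rz(q[0]);B=A*Ry(q[1]);C=B*Ry(q[2]);D=C*Rz(q[3])*Ry(q[4]);return A,B,C,D,D*Rz(q[5])
def fk(q,k):
    A,B,C,D,E=frames(q); h,a0,L1,e,L2,d6=k
    return A.apply([a0,0,h])+B.apply([0,0,L1])+C.apply([e,0,L2])+E.apply([0,0,d6]),E
E
python3 - <<'E'
from fk import *
p,R,s=cur(); q=np.array(s['joint_pos'])
D=[([1.181,.053,1.613,0,1.476,-.119],[.1669,.6016,.1914]),([-.3,-1.01,2.52,.36,.98,-2.11],[.4755,.0294,.1727]),(q,p)]
qs=[Ro.from_quat([.135,.99085,0,0]),Ro.from_quat([-.067,.931,.03,.359]),R]
for (a,b),r in zip(D,qs):
    E=fk(a,[0]*6)[1]; print(E.apply([0,0,1]).round(3),r.apply([0,0,1]).round(3),E.apply([1,0,0]).round(3),r.apply([1,0,0]).round(3))
g=least_squares(lambda k:np.r_[np.concatenate([fk(a,k)[0]-b for a,b in D]),1e-3*(k-[.2,0,.4,0,.35,.25])],[.2,0,.4,0,.35,.25]); print(g.x.round(4),g.fun[:9].round(4))
E
```

```text
[-0. -0. -1.] [ 0.  0. -1.] [-0.267 -0.964  0.   ] [-0.964  0.268  0.   ]
[ 0.663  0.101 -0.742] [ 0.664  0.104 -0.741] [ 0.142 -0.99  -0.009] [-0.734 -0.103 -0.672]
[ 0.459 -0.638 -0.618] [ 0.459 -0.638 -0.618] [-0.059 -0.716  0.695] [-0.887 -0.282 -0.366]
[0.2626 0.0517 0.3952 0.1384 0.5607 0.2684] [ 0.0678 -0.0304  0.0064 -0.0252 -0.0865 -0.0031  0.02   -0.0288 -0.0032]
```

```bash
cat >> fk.py <<'E'
def fk(q,k):
    A,B,C,D,E=frames(q); h,a0,L1,e,L2,d6,ly,wy=k
    return A.apply([a0,ly,h])+B.apply([0,0,L1])+C.apply([e,0,L2])+D.apply([0,wy,0])+E.apply([0,0,d6]),E*Rz(np.pi/2)
def solve(k,p,z,q0):
    z=np.array(z)/np.linalg.norm(z)
    def f(q):
        a,E=fk(q,k); return np.r_[(a-p)*10,(E.apply([0,0,1])-z)]
    best=None
    for q4 in [-.8,0,.8,1.6,2.5,3.5]:
        for d in [0,.5]:
            x=np.array(q0,float).copy(); x[3]=q4;x[2]=1.9-d;x[0]+=-d*q4; g=least_squares(f,np.clip(x,lo,hi),bounds=(lo,hi))
            if best is None or g.cost<best.cost-1e-9: best=g
    return best.x,best.cost**.5
E
python3 - <<'E'
from fk import *
p,R,s=cur(); q=np.array(s['joint_pos'])
D=[([1.181,.053,1.613,0,1.476,-.119],[.1669,.6016,.1914]),([-.3,-1.01,2.52,.36,.98,-2.11],[.4755,.0294,.1727]),(q,p)]
k0=np.array([.2,0,.4,0,.35,.25,0,0])
g=least_squares(lambda k:np.r_[np.concatenate([fk(a,k)[0]-b for a,b in D]),1e-3*(k-k0)],k0);k=g.x; print(k.round(4),g.fun[:9].round(4)); np.save('k.npy',k)
print(fk(q,k)[1].apply([1,0,0]),R.apply([1,0,0]))
sd=Ro.from_euler('z',YAW).apply
for z in [(0,-1,0),(.3,-.9,-.3),(.3,-.8,-.5),(.6,-.6,-.5),(.7,-.5,-.5),(.8,-.3,-.5),(0,-.85,-.5),(0,-.7,-.7),(0,1,0),(.5,.8,-.3)]:
    o=[]
    for P in [(-.1,0,.1),(-.09,0,.2),(.03,0,.21)]:
        x,c=solve(k,W(P),sd(z),q); o.append((round(c,3),x.round(2).tolist()))
    print(z,o)
E
```

```text
[ 0.2392 -0.0347  0.4275  0.0923  0.6438  0.3215  0.0807 -0.0065] [ 0. -0.  0.  0.  0. -0.  0.  0. -0.]
[-0.88661194 -0.28225434 -0.36640381] [-0.88661194 -0.28225434 -0.36640381]
(0, -1, 0) [(np.float64(0.255), [0.48, 0.42, 1.77, -1.0, 1.84, -3.12]), (np.float64(0.293), [0.46, 0.24, 1.76, -1.0, 1.87, 3.12]), (np.float64(0.33), [0.4, 0.41, 1.49, -1.0, 1.82, -3.12])]
(0.3, -0.9, -0.3) [(np.float64(0.205), [0.49, 0.03, 2.06, -1.0, 1.44, -3.12]), (np.float64(0.193), [0.48, -0.15, 2.04, -1.0, 1.48, -3.12]), (np.float64(0.205), [0.41, 0.09, 1.79, -1.0, 1.42, 3.12])]
(0.3, -0.8, -0.5) [(np.float64(0.072), [0.47, -0.1, 2.16, -1.0, 1.3, -3.12]), (np.float64(0.047), [0.47, -0.24, 2.11, -1.0, 1.39, -1.78]), (np.float64(0.056), [0.4, 0.02, 1.85, -1.0, 1.33, -3.12])]
(0.6, -0.6, -0.5) [(np.float64(0.094), [0.35, -0.54, 2.47, -1.0, 0.87, 3.12]), (np.float64(0.036), [0.39, -0.63, 2.39, -1.0, 1.0, -3.12]), (np.float64(0.056), [0.31, -0.28, 2.12, -1.0, 0.9, 3.12])]
(0.7, -0.5, -0.5) [(np.float64(0.066), [0.29, -0.66, 2.56, -1.0, 0.73, -1.75]), (np.float64(0.0), [0.33, -0.78, 2.5, -0.99, 0.85, 2.92])
[... 328 characters left out ...]
.55, 0.79]), (np.float64(0.0), [0.46, 0.02, 1.91, -0.96, 1.65, 0.41]), (np.float64(0.0), [0.41, 0.25, 1.63, -0.99, 1.63, 2.13])]
(0, -0.7, -0.7) [(np.float64(0.0), [0.38, -0.01, 1.99, -0.77, 1.44, 2.33]), (np.float64(0.0), [0.38, -0.1, 1.91, -0.76, 1.56, -1.12]), (np.float64(0.0), [0.33, 0.15, 1.64, -0.77, 1.55, 0.92])]
(0, 1, 0) [(np.float64(0.0), [-0.62, 0.54, 1.77, 1.0, 2.1, -2.76]), (np.float64(0.0), [-0.61, 0.37, 1.79, 1.1, 2.17, -2.42]), (np.float64(0.0), [-0.49, 0.54, 1.53, 1.23, 2.12, -2.86])]
(0.5, 0.8, -0.3) [(np.float64(0.0), [-0.77, 0.02, 2.2, 1.11, 1.65, -1.16]), (np.float64(0.0), [-0.76, -0.17, 2.18, 1.14, 1.73, 1.32]), (np.float64(0.0), [-0.58, 0.05, 1.95, 1.22, 1.58, -1.37])]
```

```bash
python3 - <<'E'
from fk import *
p,R,s=cur(); k=np.load('k.npy'); R1=side(60); print((R.inv()*R1).magnitude())
a=W([-.098,.075,.127]);b=W([-.098,.001,.084])
for r in rows(p,R,a,R1,9): print(r)
print(rows(a,R1,b,R1,8)[0])
E
```

```text
0.46997630793346024
[0.021, 0.056, 0.037, 0.171, 0.261, -0.154]
[0.018, 0.058, 0.036, 0.171, 0.261, -0.154]
[0.015, 0.059, 0.035, 0.171, 0.261, -0.154]
[0.013, 0.06, 0.034, 0.171, 0.261, -0.154]
[0.01, 0.061, 0.033, 0.171, 0.261, -0.154]
[0.007, 0.062, 0.032, 0.171, 0.261, -0.154]
[0.005, 0.063, 0.03, 0.171, 0.261, -0.154]
[0.002, 0.064, 0.029, 0.171, 0.261, -0.154]
[-0.001, 0.065, 0.027, 0.171, 0.261, -0.154]
[-0.0, 0.0, 0.089, 0.0, 0.0, 0.0]
```

Request:
move_arm(
  plan=[
    [[0.02, 0.056, 0.037, 0.17, 0.26, -0.155, 1], [0.018, 0.058, 0.036, 0.17, 0.26, -0.155, 1], [0.015, 0.059, 0.035, 0.17, 0.26, -0.155, 1], [0.013, 0.06, 0.034, 0.17, 0.26, -0.155, 1], [0.01, 0.061, 0.033, 0.17, 0.26, -0.155, 1], [0.007, 0.062, 0.032, 0.17, 0.26, -0.155, 1], [0.005, 0.063, 0.03, 0.17, 0.26, -0.155, 1], [0.002, 0.064, 0.029, 0.17, 0.26, -0.155, 1], [0, 0.065, 0.027, 0.17, 0.26, -0.155, 1], [0, 0, 0, 0, 0, 0, 1]],
  ],
)

```text
time: 5.15
tool_pos: [0.4746, 0.1118, 0.1252]
tool_rot: [0.036, -0.064, 0.864, -0.497]
contact_force: [-0.0, -1.0, 0.4]
gripper_width: 0.001
grasp_force: 0.0
```

```bash
python3 - <<'E'
from fk import *
p,R,s=cur(); show(); print(np.round(s['joint_pos'],2)); R1=side(60);print((R.inv()*R1).as_rotvec())
f=grab('scene'); cv2.imwrite('pics/s3.png',cv2.resize(f['pixels'][120:310,120:380],(780,570),interpolation=3))
for r in rows(p,R,W([-.098,.001,.084]),R1,8): print(r)
E
```

```text
t 5.15 station [-98.3  74.6 125.2] z [ 0.125 -0.856 -0.502] F [-0.  -1.   0.4] grip 0.0
[ 0.6   0.19  1.87 -0.9   1.67 -0.93]
[0.00288252 0.00142213 0.00294894]
[-0.0, -0.001, 0.088, 0.002, 0.001, 0.002]
[-0.0, -0.001, 0.088, 0.002, 0.001, 0.002]
[-0.0, -0.001, 0.088, 0.002, 0.001, 0.002]
[-0.0, -0.001, 0.088, 0.002, 0.001, 0.002]
[-0.0, -0.001, 0.088, 0.002, 0.001, 0.002]
[-0.0, -0.001, 0.088, 0.002, 0.001, 0.002]
[-0.0, -0.001, 0.088, 0.002, 0.001, 0.002]
[-0.0, -0.001, 0.088, 0.002, 0.001, 0.002]
```

View pics/s3.png

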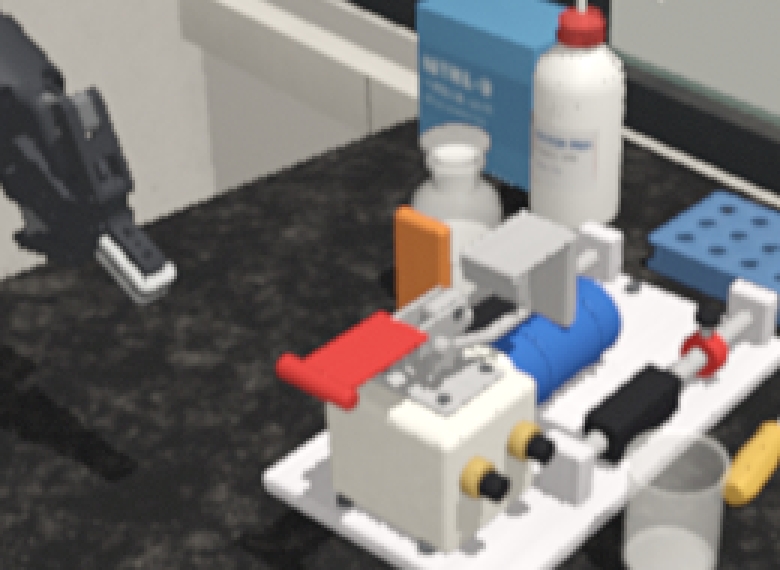

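The gripper at (135,265) is left of the lever, pointing at the bar from the side. Next I slide the finger under the bar.

Request:
move_arm(
  plan=[
    [[0, 0, 0.088, 0, 0, 0, 1], [0, 0, 0.088, 0, 0, 0, 1], [0, 0, 0.088, 0, 0, 0, 1], [0, 0, 0.088, 0, 0, 0, 1], [0, 0, 0.088, 0, 0, 0, 1], [0, 0, 0.088, 0, 0, 0, 1], [0, 0, 0.088, 0, 0, 0, 1], [0, 0, 0.088, 0, 0, 0, 1], [0, 0, 0, 0, 0, 0, 1], [0, 0, 0, 0, 0, 0, 1]],
  ],
)

```text
time: 6.45
tool_pos: [0.4845, 0.039, 0.0828]
tool_rot: [0.035, -0.064, 0.865, -0.497]
contact_force: [-0.0, -0.0, 0.0]
gripper_width: -0.001
grasp_force: 0.0
```

```bash
python3 - <<'E'
from fk import *
p,R,s=cur(); show(); R1=side(60)
def tip(th):
    off=-.003-.014*np.clip((th-.7)/.8,0,1)
    return W([-.095*np.cos(th)+off,.001,.095+.095*np.sin(th)])
P,Rc=p,R
for th in np.r_[np.arange(0,1.01,.1),np.arange(1.2,1.85,.1)]:
    r=rows(P,Rc,tip(th),R1,1)[0];print(round(th,2),r);P,Rc=tip(th),R1
E
```

```text
t 6.45 station [-98.8   1.1  82.8] z [ 0.125 -0.855 -0.503] F [-0. -0.  0.] grip -0.0
0.0 [-0.007, -0.088, -0.051, 0.023, 0.009, 0.022]
0.1 [-0.004, -0.068, -0.04, 0.0, 0.0, 0.0]
0.2 [-0.012, -0.068, -0.039, 0.0, 0.0, 0.0]
0.3 [-0.02, -0.066, -0.038, 0.0, 0.0, 0.0]
0.4 [-0.027, -0.064, -0.037, 0.0, 0.0, 0.0]
0.5 [-0.034, -0.062, -0.036, 0.0, 0.0, 0.0]
0.6 [-0.041, -0.058, -0.034, 0.0, 0.0, 0.0]
0.7 [-0.048, -0.055, -0.031, 0.0, 0.0, 0.0]
0.8 [-0.039, -0.05, -0.029, 0.0, 0.0, 0.0]
0.9 [-0.045, -0.045, -0.026, 0.0, 0.0, 0.0]
1.0 [-0.05, -0.04, -0.023, 0.0, 0.0, 0.0]
1.2 [-0.112, -0.062, -0.036, 0.0, 0.0, 0.0]
1.3 [-0.061, -0.022, -0.012, 0.0, 0.0, 0.0]
1.4 [-0.063, -0.015, -0.009, 0.0, 0.0, 0.0]
1.5 [-0.064, -0.008, -0.005, 0.0, 0.0, 0.0]
1.6 [-0.079, -0.001, -0.001, 0.0, 0.0, 0.0]
1.7 [-0.079, 0.005, 0.003, 0.0, 0.0, 0.0]
1.8 [-0.078, 0.012, 0.007, 0.0, 0.0, 0.0]
```

Request:
move_arm(
  plan=[
    [[-0.003, -0.044, -0.026, 0, 0, 0, 1], [-0.003, -0.044, -0.026, 0, 0, 0, 1], [-0.002, -0.034, -0.02, 0, 0, 0, 1], [-0.002, -0.034, -0.02, 0, 0, 0, 1], [-0.006, -0.034, -0.02, 0, 0, 0, 1], [-0.006, -0.034, -0.02, 0, 0, 0, 1], [-0.01, -0.034, -0.02, 0, 0, 0, 1], [-0.01, -0.034, -0.02, 0, 0, 0, 1], [-0.014, -0.032, -0.018, 0, 0, 0, 1], [-0.014, -0.032, -0.018, 0, 0, 0, 1]],
  ],
)

```text
time: 7.7
tool_pos: [0.4929, 0.0402, 0.1324]
tool_rot: [0.035, -0.064, 0.865, -0.497]
contact_force: [0.5, 0.5, -0.0]
gripper_width: -0.0
grasp_force: 0.0
```

```bash
python3 - <<'E'
from h import *
show(); f=grab('scene'); cv2.imwrite('pics/s4.png',cv2.resize(f['pixels'][120:310,120:380],(780,570),interpolation=3))
E
```

```text
t 7.7 station [-90.3   1.1 132.4] z [ 0.124 -0.855 -0.503] F [ 0.5  0.5 -0. ] grip -0.0
```

View pics/s4.png

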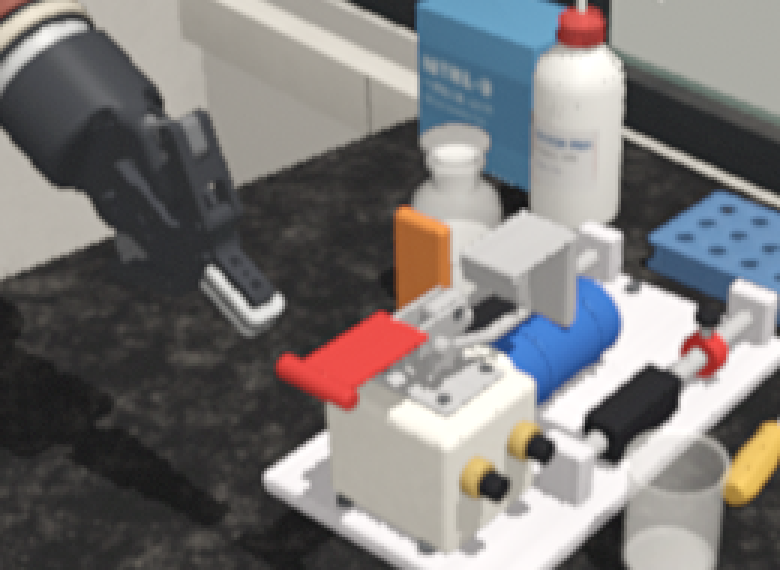

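```bash
python3 - <<'E'
from h import *
p,R,s=cur()
for n in ['scene','top']:
    f=grab(n); 
    def pr(x): c=f['view']@np.r_[x,1]; return (f['f']*c[0]/c[2]+f['cx'],f['f']*c[1]/c[2]+f['cy'],c[2])
    print(n,'tip',np.round(pr(p),2),'bar',np.round(pr([.4885,.0385,.13]),2))
    P=pts(f); d=f['depth']
    if n=='scene':
        for u,v in [(208,227),(203,222),(205,226),(227,247)]: print(u,v,P[v,u].round(3),f['pixels'][v,u])
        print(f['cx'],f['cy'],f['f'])
    cv2.imwrite(f'pics/{n}5.png',f['pixels'])
a=cv2.imread('pics/top5.png')[150:310,220:420];cv2.imwrite('pics/t5.png',cv2.resize(a,(750,600),interpolation=3))
E
```

```text
scene tip [225.38 245.02   0.75] bar [223.58 248.61   0.75]
208 227 [0.485 0.07  0.154] [96 97 97]
203 222 [0.481 0.076 0.162] [204 207 208]
205 226 [0.479 0.069 0.159] [192 195 195]
227 247 [0.488 0.029 0.138] [ 72  77 235]
276.47697591723175 200.0156442751234 511.1077222062794
top tip [321.97 274.09   0.79] bar [322.91 276.47   0.79]
```

View pics/t5.png

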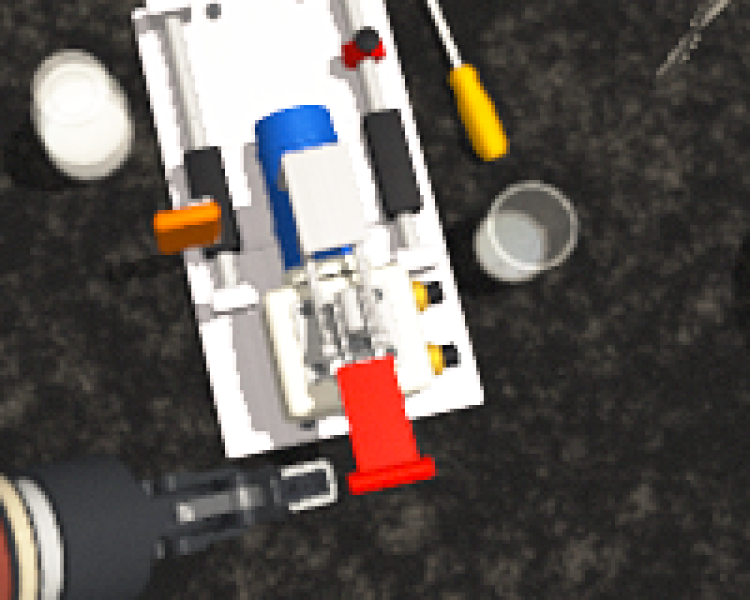

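The top view shows the finger end at crop (333,480), about 10 mm short of the bar. Depth confirms the real finger end lies about 35 mm behind the reported TCP, so I'll plan with that offset.

```bash
cat >> h.py <<'E'
OFF=.035
def T(tip,R): return W(tip)+OFF*R.apply([0,0,1])   # TCP for a station fingertip
def tipnow():
    p,R,s=cur(); return S(p-OFF*R.apply([0,0,1]))
E
python3 - <<'E'
from h import *
p,R,s=cur(); R1=side(60); print(tipnow().round(4))
a=T([-.098,.058,.15],R1);b=T([-.098,.062,.119],R1);c=T([-.098,.001,.084],R1)
for r in rows(p,R,a,R1,2)+rows(a,R1,b,R1,2)+rows(b,R1,c,R1,5): print(r)
E
```

```text
[-0.0902  0.0314  0.1501]
[0.032, 0.056, -0.096, 0.012, 0.005, 0.01]
[0.032, 0.055, -0.096, 0.012, 0.005, 0.01]
[-0.0, 0.12, 0.05, 0.0, 0.0, 0.0]
[-0.0, 0.12, 0.05, 0.0, 0.0, 0.0]
[0.0, -0.0, 0.117, 0.0, 0.0, 0.0]
[0.0, -0.0, 0.117, 0.0, 0.0, 0.0]
[0.0, -0.0, 0.117, 0.0, 0.0, 0.0]
[0.0, -0.0, 0.117, 0.0, 0.0, 0.0]
[0.0, -0.0, 0.117, 0.0, 0.0, 0.0]
```

Request:
move_arm(
  plan=[
    [[0.032, 0.056, -0.096, 0, 0, 0, 1], [0.032, 0.056, -0.096, 0, 0, 0, 1], [0, 0.12, 0.05, 0, 0, 0, 1], [0, 0.12, 0.05, 0, 0, 0, 1], [0, 0, 0.117, 0, 0, 0, 1], [0, 0, 0.117, 0, 0, 0, 1], [0, 0, 0.117, 0, 0, 0, 1], [0, 0, 0.117, 0, 0, 0, 1], [0, 0, 0.117, 0, 0, 0, 1], [0, 0, 0, 0, 0, 0, 1]],
  ],
)

```text
time: 9.1
tool_pos: [0.4888, 0.0084, 0.0653]
tool_rot: [0.034, -0.063, 0.864, -0.497]
contact_force: [0.6, -0.1, 0.6]
gripper_width: -0.002
grasp_force: 0.0
```

```bash
python3 - <<'E'
from h import *
show(); print(tipnow().round(4))
E
```

```text
t 9.1 station [-99.  -29.8  65.3] z [ 0.123 -0.856 -0.503] F [ 0.6 -0.1  0.6] grip -0.0
[-0.0989  0.0004  0.0829]
```

Request:
move_arm(
  plan=[
    [[-0.003, -0.044, -0.026, 0, 0, 0, 1], [-0.003, -0.044, -0.026, 0, 0, 0, 1], [-0.002, -0.034, -0.02, 0, 0, 0, 1], [-0.002, -0.034, -0.02, 0, 0, 0, 1], [-0.006, -0.034, -0.02, 0, 0, 0, 1], [-0.006, -0.034, -0.02, 0, 0, 0, 1], [-0.01, -0.034, -0.02, 0, 0, 0, 1], [-0.01, -0.034, -0.02, 0, 0, 0, 1], [-0.014, -0.032, -0.018, 0, 0, 0, 1], [-0.014, -0.032, -0.018, 0, 0, 0, 1]],
  ],
)

```text
time: 10.35
tool_pos: [0.4972, 0.0107, 0.1157]
tool_rot: [0.035, -0.063, 0.864, -0.498]
contact_force: [-3.8, 3.8, -3.6]
gripper_width: -0.0
grasp_force: 2.6
```

```bash
python3 - <<'E'
from h import *
show(); print(tipnow().round(4)); f=grab('scene');P=pts(f)
H,Sa,V=cv2.split(cv2.cvtColor(f['pixels'],cv2.COLOR_BGR2HSV)); m=((H<6)|(H>174))&(Sa>150)&(P[...,2]>.115)&(P[...,2]<.3)&(P[...,0]<.65)&(P[...,0]>.4)&(P[...,1]<.1)
q=np.array([S(x) for x in P[m]]);print(len(q),np.percentile(q,[2,50,98],axis=0).round(3))
E
```

```text
t 10.35 station [-90.3 -28.7 115.7] z [ 0.123 -0.856 -0.503] F [-3.8  3.8 -3.6] grip -0.0
[-0.0903  0.0016  0.1333]
829 [[-0.116 -0.402  0.115]
 [-0.092 -0.019  0.152]
 [-0.032  0.015  0.171]]
```

Request:
move_arm(
  plan=[
    [[-0.017, -0.031, -0.018, 0, 0, 0, 1], [-0.017, -0.031, -0.018, 0, 0, 0, 1], [-0.02, -0.03, -0.017, 0, 0, 0, 1], [-0.02, -0.03, -0.017, 0, 0, 0, 1], [-0.024, -0.028, -0.016, 0, 0, 0, 1], [-0.024, -0.028, -0.016, 0, 0, 0, 1], [-0.022, -0.025, -0.015, 0, 0, 0, 1], [-0.022, -0.025, -0.015, 0, 0, 0, 1], [-0.045, -0.045, -0.026, 0, 0, 0, 1], [-0.05, -0.04, -0.023, 0, 0, 0, 1]],
  ],
)

```text
time: 11.65
tool_pos: [0.5295, 0.0152, 0.1595]
tool_rot: [0.036, -0.064, 0.864, -0.497]
contact_force: [0.0, -0.3, -0.6]
gripper_width: 0.002
grasp_force: 0.0
```

```bash
python3 - <<'E'
from h import *
show(); print(tipnow().round(4)); f=grab('scene');P=pts(f); cv2.imwrite('pics/s6.png',cv2.resize(f['pixels'][120:310,120:380],(780,570),interpolation=3))
E
```

```text
t 11.65 station [-57.7 -28.9 159.5] z [ 0.125 -0.856 -0.503] F [ 0.  -0.3 -0.6] grip 0.0
[-0.0578  0.0014  0.177 ]
```

View pics/s6.png

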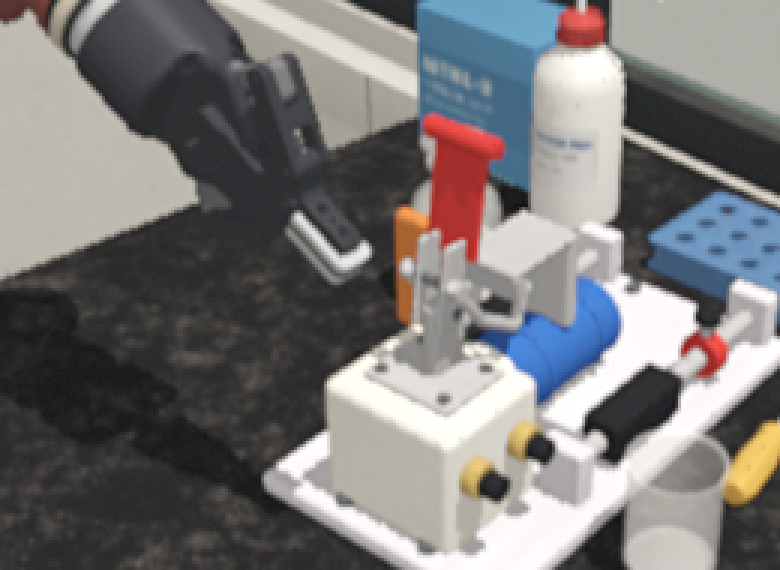

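The lever has sprung up past centre, with its bar at (463,137). Next I push it on to the open stop.

```bash
python3 - <<'E'
from h import *
p,R,s=cur(); R1=side(60)
a=T([-.002,-.003,.203],R1)
print(rows(p,R,a,R1,3)[0], rows(a,R1,T([.033,-.003,.199],R1),R1,10)[0])
E
```

```text
[-0.152, -0.067, -0.024, 0.007, 0.006, 0.003] [-0.029, 0.003, 0.002, 0.0, 0.0, 0.0]
```

Request:
move_arm(
  plan=[
    [[-0.152, -0.067, -0.024, 0, 0, 0, 1], [-0.152, -0.067, -0.024, 0, 0, 0, 1], [-0.152, -0.067, -0.024, 0, 0, 0, 1], [-0.029, 0.003, 0.002, 0, 0, 0, 1], [-0.029, 0.003, 0.002, 0, 0, 0, 1], [-0.029, 0.003, 0.002, 0, 0, 0, 1], [-0.029, 0.003, 0.002, 0, 0, 0, 1], [-0.029, 0.003, 0.002, 0, 0, 0, 1], [-0.029, 0.003, 0.002, 0, 0, 0, 1], [-0.029, 0.003, 0.002, 0, 0, 0, 1]],
  ],
)

```text
time: 12.95
tool_pos: [0.6081, 0.022, 0.1806]
tool_rot: [0.035, -0.064, 0.865, -0.497]
contact_force: [-2.1, -0.4, -0.3]
gripper_width: 0.0
grasp_force: 0.4
```

```bash
cat >> h.py <<'E'
def lever():
    f=grab('scene');P=pts(f);H,Sa,V=cv2.split(cv2.cvtColor(f['pixels'],cv2.COLOR_BGR2HSV))
    q=S(P.reshape(-1,3)).reshape(P.shape); m=((H<6)|(H>174))&(Sa>150)&(q[...,2]>.14)&(q[...,2]<.25)&(abs(q[...,0])<.12)&(abs(q[...,1])<.017)
    c=q[m]; l=np.polyfit(c[:,2],c[:,0],1); print('lever angle',np.pi/2+np.arctan(l[0]),len(c)); return f
E
python3 - <<'E'
from h import *
show(); print(tipnow().round(4)); lever()
E
```

```text
t 12.95 station [ 21.  -33.3 180.6] z [ 0.124 -0.855 -0.503] F [-2.1 -0.4 -0.3] grip 0.0
[ 0.021  -0.0031  0.1982]
lever angle 1.9555877122000629 518
```

Contact is made and the lever is at about 1.96 rad, so I keep pushing.

Request:
move_arm(
  plan=[
    [[-0.025, 0.003, 0.002, 0, 0, 0, 1], [-0.025, 0.003, 0.002, 0, 0, 0, 1], [-0.025, 0.003, 0.002, 0, 0, 0, 1], [-0.02, 0.003, 0.002, 0, 0, 0, 1], [-0.02, 0.003, 0.002, 0, 0, 0, 1], [0, 0, 0, 0, 0, 0, 1], [0, 0, 0, 0, 0, 0, 1], [0, 0, 0, 0, 0, 0, 1], [0, 0, 0, 0, 0, 0, 1], [0, 0, 0, 0, 0, 0, 1]],
  ],
)

```text
time: 14.25
tool_pos: [0.6174, 0.0231, 0.1788]
tool_rot: [0.03, -0.062, 0.864, -0.499]
contact_force: [-16.8, 1.7, 6.1]
gripper_width: -0.0
grasp_force: 8.5
```

```bash
python3 - <<'E'
from h import *
show(); print(tipnow().round(4)); f=lever(); cv2.imwrite('pics/s7.png',cv2.resize(f['pixels'][150:290,200:390],(798,588),interpolation=3))
E
```

```text
t 14.25 station [ 30.4 -33.5 178.8] z [ 0.114 -0.858 -0.5  ] F [-16.8   1.7   6.1] grip -0.0
[ 0.0307 -0.0032  0.1964]
lever angle 2.0623561993991193 508
```

View pics/s7.png

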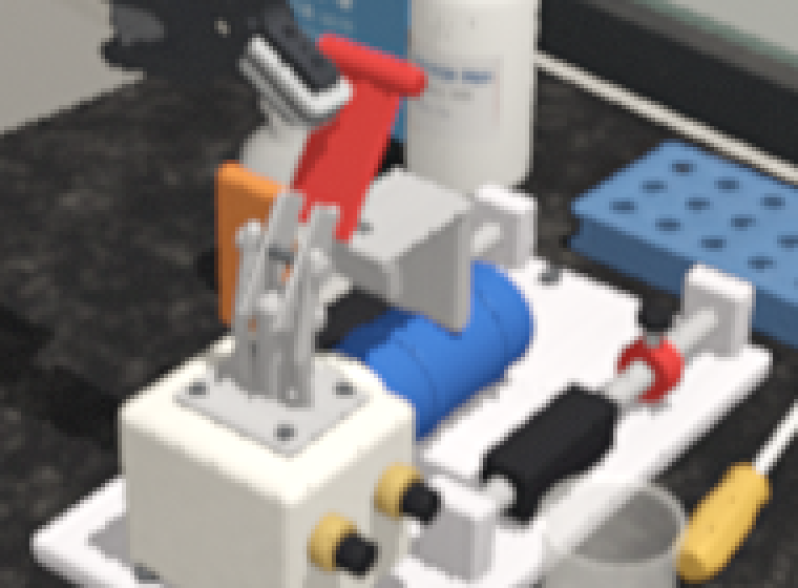

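The lever is fully over, with its bar at (370,65), and 17 N of contact force shows it is on the stop. I retreat, turn the tool to vertical and go in front of the handle.

```bash
python3 - <<'E'
from h import *
p,R,s=cur(); R1=side(60)
a=T([-.04,.02,.215],R1)
for r in rows(p,R,a,R1,2): print(r)
R0=tool(0);n=12;P,Rc=a,R1
for i in range(1,n+1):
    t=np.array([-.04,.02,.215])*(1-i/n)+np.array([.025,.079,.17])*i/n; Rn=side(60*(1-i/n)); Pn=T(t,Rn)
    print(i,rows(P,Rc,Pn,Rn,1)[0]); P,Rc=Pn,Rn
E
```

```text
[0.294, -0.017, -0.12, 0.002, -0.031, 0.017]
[0.294, -0.018, -0.121, 0.002, -0.031, 0.017]
1 [-0.045, 0.073, -0.021, -0.582, 0.0, 0.0]
2 [-0.045, 0.075, -0.017, -0.582, -0.0, -0.0]
3 [-0.045, 0.076, -0.012, -0.582, 0.0, 0.0]
4 [-0.045, 0.076, -0.008, -0.582, -0.0, -0.0]
5 [-0.045, 0.077, -0.004, -0.582, 0.0, -0.0]
6 [-0.045, 0.077, 0.001, -0.582, -0.0, -0.0]
7 [-0.045, 0.077, 0.005, -0.582, 0.0, -0.0]
8 [-0.045, 0.076, 0.01, -0.582, 0.0, 0.0]
9 [-0.045, 0.075, 0.014, -0.582, 0.0, -0.0]
10 [-0.045, 0.073, 0.018, -0.582, -0.0, 0.0]
11 [-0.045, 0.071, 0.023, -0.582, -0.0, 0.0]
12 [-0.045, 0.069, 0.026, -0.582, 0.0, -0.0]
```

Request:
move_arm(
  plan=[
    [[0.29, -0.017, -0.12, 0, -0.03, 0.017, 1], [0.29, -0.017, -0.12, 0, -0.03, 0.017, 1], [-0.045, 0.074, -0.021, -0.58, 0, 0, 1], [-0.045, 0.075, -0.017, -0.58, 0, 0, 1], [-0.045, 0.076, -0.012, -0.58, 0, 0, 1], [-0.045, 0.076, -0.008, -0.58, 0, 0, 1], [-0.045, 0.077, -0.004, -0.58, 0, 0, 1], [-0.045, 0.077, 0, -0.58, 0, 0, 1], [-0.045, 0.077, 0.005, -0.58, 0, 0, 1], [-0.045, 0.076, 0.01, -0.58, 0, 0, 1]],
  ],
)

```text
time: 15.55
tool_pos: [0.5843, 0.1005, 0.1519]
tool_rot: [0.017, -0.074, 0.982, -0.171]
contact_force: [0.1, -0.5, 0.1]
gripper_width: 0.001
grasp_force: 0.0
```

```bash
python3 - <<'E'
from h import *
p,R,s=cur(); R0=tool(0); show(); print(tipnow().round(4)); lever()
a=T([.025,.079,.17],R0); b=T([.040,.079,.09],R0)
for r in rows(p,R,a,R0,5)+rows(a,R0,b,R0,4): print(r)
E
```

```text
t 15.55 station [  8.7  47.8 151.9] z [ 0.058 -0.334 -0.941] F [ 0.1 -0.5  0.1] grip 0.0
[0.0084 0.0596 0.1848]
lever angle 2.061823163133501 603
[-0.027, 0.058, 0.009, -0.46, 0.012, 0.009]
[-0.027, 0.058, 0.013, -0.46, 0.012, 0.009]
[-0.027, 0.057, 0.017, -0.46, 0.012, 0.009]
[-0.027, 0.055, 0.021, -0.46, 0.012, 0.009]
[-0.027, 0.054, 0.024, -0.46, 0.012, 0.009]
[-0.031, -0.0, 0.167, 0.0, 0.0, 0.0]
[-0.031, -0.0, 0.167, 0.0, 0.0, 0.0]
[-0.031, -0.0, 0.167, 0.0, 0.0, 0.0]
[-0.031, -0.0, 0.167, 0.0, 0.0, 0.0]
```

Request:
move_arm(
  plan=[
    [[-0.027, 0.058, 0.009, -0.46, 0.01, 0.01, 1], [-0.027, 0.058, 0.013, -0.46, 0.01, 0.01, 1], [-0.027, 0.057, 0.017, -0.46, 0.01, 0.01, 1], [-0.027, 0.055, 0.02, -0.46, 0.01, 0.01, 1], [-0.027, 0.054, 0.024, -0.46, 0.01, 0.01, 1], [-0.03, 0, 0.167, 0, 0, 0, 1], [-0.03, 0, 0.167, 0, 0, 0, 1], [-0.03, 0, 0.167, 0, 0, 0, 1], [-0.03, 0, 0.167, 0, 0, 0, 1], [0, 0, 0, 0, 0, 0, 1]],
  ],
)

```text
time: 16.85
tool_pos: [0.6076, 0.1352, 0.0513]
tool_rot: [-0.002, -0.071, 0.997, -0.002]
contact_force: [-0.1, 0.2, 0.1]
gripper_width: -0.004
grasp_force: 0.0
```

```bash
cat >> h.py <<'E'
def gap():
    for n in ['top','scene']:
        f=grab(n);P=pts(f);q=S(P.reshape(-1,3)).reshape(P.shape);H,Sa,V=cv2.split(cv2.cvtColor(f['pixels'],cv2.COLOR_BGR2HSV))
        red=((H<6)|(H>174))&(Sa>120)&(abs(q[...,1]+.066)<.03)&(q[...,0]>.1)&(q[...,2]<.07)&(q[...,2]>.02)
        blk=(V<75)&(abs(q[...,1]+.066)<.02)&(q[...,0]>.05)&(q[...,0]<.22)&(q[...,2]<.06)&(q[...,2]>.03)
        ora=(H>=7)&(H<=18)&(Sa>170)&(q[...,2]>.06)&(q[...,1]>.04)&(q[...,1]<.12)&(abs(q[...,0]-.1)<.1)
        for nm,m in [('collar',red),('bearing',blk),('handle',ora)]:
            c=q[m]; print(n,nm,len(c),(np.percentile(c,[3,50,97],axis=0)*1e3).round(1).tolist() if len(c) else '')
E
python3 - <<'E'
from h import *
show(); print(tipnow().round(4)); gap()
E
```

```text
t 16.85 station [36.7 78.8 51.3] z [-0.004 -0.003 -1.   ] F [-0.1  0.2  0.1] grip -0.0
[0.0369 0.0789 0.0863]
top collar 46 [[169.5, -73.2, 31.4], [173.5, -53.7, 39.7], [183.0, -47.4, 59.1]]
top bearing 276 [[66.6, -70.8, 39.6], [103.7, -60.0, 43.0], [178.4, -48.7, 58.9]]
top handle 0 
scene collar 102 [[170.9, -77.1, 23.8], [173.5, -69.9, 37.9], [184.0, -52.9, 44.0]]
scene bearing 494 [[65.7, -76.3, 31.2], [96.9, -68.2, 42.5], [179.1, -54.1, 59.1]]
scene handle 69 [[45.3, 46.5, 62.0], [70.7, 81.1, 105.4], [73.2, 93.9, 139.2]]
```

Request:
move_arm(
  plan=[
    [[-0.075, 0, 0, 0, 0, 0, 1], [-0.075, 0, 0, 0, 0, 0, 1], [-0.03, 0, 0, 0, 0, 0, 1], [-0.03, 0, 0, 0, 0, 0, 1], [-0.03, 0, 0, 0, 0, 0, 1], [-0.03, 0, 0, 0, 0, 0, 1], [-0.03, 0, 0, 0, 0, 0, 1], [0, 0, 0, 0, 0, 0, 1], [0, 0, 0, 0, 0, 0, 1], [0, 0, 0, 0, 0, 0, 1]],
  ],
)

```text
time: 18.2
tool_pos: [0.6454, 0.1403, 0.0546]
tool_rot: [0.001, -0.071, 0.997, -0.001]
contact_force: [-0.1, 0.1, -0.3]
gripper_width: -0.003
grasp_force: 0.0
```

```bash
sed -i "s/(q\[...,0\]<.22)&(q\[...,2\]<.06)/(q[...,0]<.168)\&(q[...,2]<.05)/" h.py; python3 - <<'E'
from h import *
show(); print(tipnow().round(4)); gap(); lever()
E
```

```text
t 18.2 station [74.9 78.4 54.6] z [ 0.002 -0.003 -1.   ] F [-0.1  0.1 -0.3] grip -0.0
[0.0748 0.0785 0.0896]
top collar 45 [[170.2, -72.4, 31.9], [173.2, -53.2, 40.2], [182.7, -47.1, 58.1]]
top bearing 212 [[82.3, -71.1, 39.5], [120.6, -58.5, 42.5], [145.6, -48.5, 45.8]]
top handle 0 
scene collar 104 [[171.2, -77.0, 22.7], [173.8, -70.0, 38.3], [183.7, -53.2, 44.3]]
scene bearing 433 [[81.2, -76.3, 31.5], [109.1, -68.7, 42.4], [144.5, -54.2, 44.6]]
scene handle 4 [[64.2, 46.9, 118.5], [86.6, 67.2, 121.0], [87.3, 69.0, 140.3]]
lever angle 2.058788427313023 623
```

Request:
move_arm(
  plan=[
    [[-0.02, 0, 0, 0, 0, 0, 1], [-0.02, 0, 0, 0, 0, 0, 1], [-0.02, 0, 0, 0, 0, 0, 1], [-0.02, 0, 0, 0, 0, 0, 1], [-0.02, 0, 0, 0, 0, 0, 1], [-0.02, 0, 0, 0, 0, 0, 1], [-0.02, 0, 0, 0, 0, 0, 1], [0, 0, 0, 0, 0, 0, 1], [0, 0, 0, 0, 0, 0, 1], [0, 0, 0, 0, 0, 0, 1]],
  ],
)

```text
time: 19.6
tool_pos: [0.6622, 0.1427, 0.0546]
tool_rot: [0.001, -0.071, 0.997, -0.001]
contact_force: [0.5, 0.2, 0.5]
gripper_width: -0.003
grasp_force: 0.0
```

```bash
python3 - <<'E'
from h import *
show(); print(tipnow().round(4)); gap()
f=grab('top'); cv2.imwrite('pics/t8.png',f['pixels'])
E
```

```text
t 19.6 station [91.8 78.4 54.6] z [ 0.002 -0.003 -1.   ] F [0.5 0.2 0.5] grip -0.0
[0.0918 0.0785 0.0896]
top collar 47 [[170.3, -72.5, 28.3], [173.2, -53.5, 39.6], [182.4, -47.5, 58.0]]
top bearing 256 [[98.3, -70.9, 39.6], [132.2, -58.9, 42.6], [162.5, -48.1, 45.7]]
top handle 0 
scene collar 89 [[163.8, -76.6, 29.5], [174.1, -71.5, 39.5], [183.8, -56.3, 44.1]]
scene bearing 426 [[97.7, -76.2, 30.9], [126.5, -68.7, 42.4], [161.3, -54.2, 44.9]]
scene handle 4 [[105.3, 56.7, 63.7], [107.5, 58.1, 75.1], [108.6, 58.3, 79.8]]
```

Request:
move_arm(
  plan=[
    [[-0.006, 0, 0, 0, 0, 0, 1], [-0.006, 0, 0, 0, 0, 0, 1], [-0.006, 0, 0, 0, 0, 0, 1], [-0.006, 0, 0, 0, 0, 0, 1], [-0.006, 0, 0, 0, 0, 0, 1], [-0.006, 0, 0, 0, 0, 0, 1], [-0.006, 0, 0, 0, 0, 0, 1], [0, 0, 0, 0, 0, 0, 1], [0, 0, 0, 0, 0, 0, 1], [0, 0, 0, 0, 0, 0, 1]],
  ],
)

```text
time: 21.0
tool_pos: [0.6669, 0.1435, 0.0545]
tool_rot: [0.0, -0.071, 0.997, -0.001]
contact_force: [-2.2, -1.0, 1.0]
gripper_width: 0.001
grasp_force: 0.9
```

```bash
python3 - <<'E'
from h import *
show(); print(tipnow().round(4)); gap()
E
```

```text
t 21.0 station [96.6 78.5 54.5] z [ 0.001 -0.003 -1.   ] F [-2.2 -1.   1. ] grip 0.0
[0.0965 0.0786 0.0895]
top collar 41 [[170.3, -72.8, 33.3], [173.6, -53.5, 40.5], [183.5, -46.8, 58.4]]
top bearing 252 [[103.1, -70.9, 39.6], [135.0, -58.8, 42.7], [165.5, -48.3, 46.0]]
top handle 1 [[125.8, 64.7, 395.3], [125.8, 64.7, 395.3], [125.8, 64.7, 395.3]]
scene collar 70 [[166.7, -77.1, 29.5], [175.2, -73.1, 40.6], [183.4, -57.8, 44.7]]
scene bearing 406 [[102.6, -76.2, 31.8], [130.3, -68.7, 42.5], [164.8, -54.2, 44.7]]
scene handle 15 [[109.0, 57.3, 60.7], [110.7, 58.7, 72.5], [113.1, 60.2, 79.8]]
```

Request:
move_arm(
  plan=[
    [[-0.005, 0, 0, 0, 0, 0, 1], [-0.005, 0, 0, 0, 0, 0, 1], [-0.005, 0, 0, 0, 0, 0, 1], [0, 0, 0, 0, 0, 0, 1], [0, 0, 0, 0, 0, 0, 1], [0, 0, 0, 0, 0, 0, 1], [0, 0, 0, 0, 0, 0, 1], [0, 0, 0, 0, 0, 0, 1], [0, 0, 0, 0, 0, 0, 1], [0, 0, 0, 0, 0, 0, 1]],
  ],
)

```text
time: 22.35
tool_pos: [0.6667, 0.1435, 0.0546]
tool_rot: [-0.002, -0.071, 0.997, -0.002]
contact_force: [-9.1, -1.7, 5.2]
gripper_width: -0.003
grasp_force: 4.6
```

```bash
python3 - <<'E'
from h import *
show(); print(tipnow().round(4))
f=grab('scene'); cv2.imwrite('pics/s9.png',f['pixels']); a=f['pixels'][195:285,290:410]; cv2.imwrite('pics/s9c.png',cv2.resize(a,(800,600),interpolation=3))
E
```

```text
t 22.35 station [96.4 78.5 54.6] z [-0.004 -0.004 -1.   ] F [-9.1 -1.7  5.2] grip -0.0
[0.0965 0.0786 0.0896]
```

View pics/s9c.png

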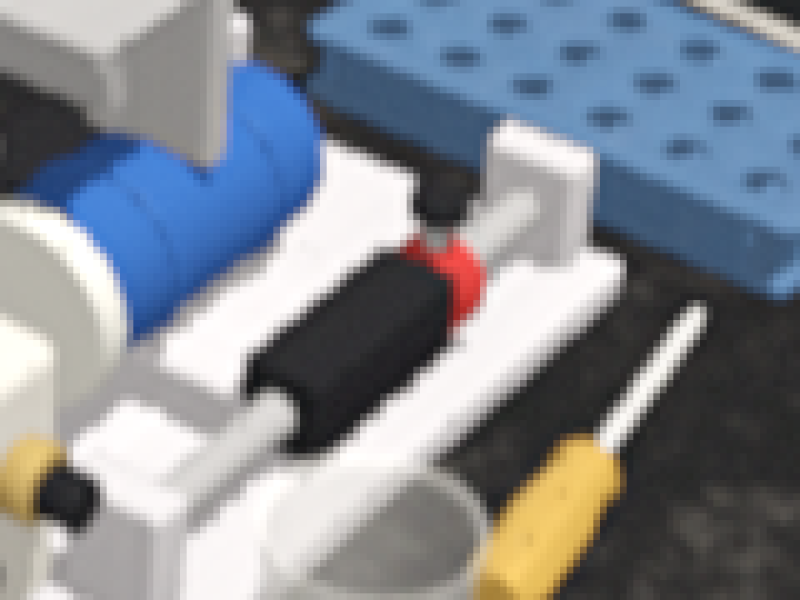

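The bearing block's rear face touches the red collar at (440,280). The carriage stopped there and force rose to 9 N, below the slip limit. I back off.

Request:
move_arm(
  plan=[
    [[0.02, 0, 0, 0, 0, 0, 1], [0.05, 0, 0, 0, 0, 0, 1], [0.1, 0, 0, 0, 0, 0, 1], [0.1, 0, 0, 0, 0, 0, 1], [0, 0, 0, 0, 0, 0, 1], [0, 0, 0, 0, 0, 0, 1], [0, 0, 0, 0, 0, 0, 1], [0, 0, 0, 0, 0, 0, 1], [0, 0, 0, 0, 0, 0, 1], [0, 0, 0, 0, 0, 0, 1]],
  ],
)

```text
time: 23.65
tool_pos: [0.6365, 0.1391, 0.0545]
tool_rot: [0.0, -0.071, 0.997, -0.001]
contact_force: [0.6, -0.4, 0.3]
gripper_width: -0.001
grasp_force: 0.0
```

```bash
python3 - <<'E'
from h import *
show(); print(tipnow().round(4)); lever(); gap()
E
```

```text
t 23.65 station [65.9 78.5 54.5] z [ 0.001 -0.003 -1.   ] F [ 0.6 -0.4  0.3] grip -0.0
[0.0659 0.0786 0.0895]
lever angle 2.0608767437138558 619
top collar 40 [[169.3, -72.6, 33.8], [174.3, -53.1, 40.7], [183.3, -47.5, 60.3]]
top bearing 260 [[103.0, -71.0, 39.4], [133.9, -59.2, 42.6], [165.3, -48.2, 45.7]]
top handle 0 
scene collar 70 [[167.5, -77.4, 30.1], [174.6, -73.0, 40.4], [184.2, -57.8, 44.4]]
scene bearing 410 [[102.6, -76.0, 31.3], [129.9, -68.4, 42.4], [164.9, -54.0, 44.6]]
scene handle 21 [[56.7, 46.0, 61.7], [108.9, 58.3, 74.3], [113.4, 87.0, 141.1]]
```

The bearing didn't spring back, the lever is open and the robot touches nothing, so I hand it in.

```bash
python3 -c "
from plant import manip; print(manip.job_done())"
```

```text
the job is handed in; nothing more can be done
None
```

I handed the job in at about 24 s: the lever stands open at about 2.06 rad, the bowl's bearing rests against the stop collar (met at about 9 N, with no measurable shift), and the arm is clear. I inferred that the hook dropped because the bowl slid freely; I did not measure it. The bottle, beaker and screwdriver looked undisturbed, though I did not check their positions by measurement. No verdict came back.

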